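# Release a used end-of-line water filter from its push-fit tube

### The job

Take the used white filter off the rinse-water tube: press its blue collet ring in towards the white housing to release the catch and, with the ring held in, pull the filter straight off the rigid steel tube. Then lay the filter in the steel tray without dropping it; keep it off the bench and leave the other things where they are.

Things in the scene. Friction and masses are not known exactly. Their poses are not given: they have to be found in the camera images.
- filter: Used filter on the free end of a fixed level tube. White eight-sided housing, 50 mm across, 51 mm long; blue collet ring on its pillar side. 62 mm long with the ring out, 56 mm with it in; about 190 g. Origin on its axis, midway between back face and ring face (ring out). y: along the tube to the pillar; z up at the start. Along y: back face -31 mm, housing end +20, ring +26 to +31.
- collet (a joint): Push-in travel of the blue collet ring (m): 0 out, 0.006 fully in, towards the housing (filter -y). Spring: 3.6 N to start, 11 N fully in. Eight-sided plate, 60 mm across, 5 mm thick, 21 mm hole: 20 mm of it is free above the tube for a finger. Pressed in over 3.5 mm it frees two hidden catches from a groove in the tube; if out, the filter cannot be pulled off.
- filter_back (a point): Middle of the filter's flat round back face (51 mm across), away from the pillar. Fingers closing along the filter's y, one on this face and the other on the ring's pillar side above the tube, squeeze the ring in; so held, the filter is drawn off along its -y.
- collet_face (a point): Middle of the blue ring's outer face (the side towards the pillar), on the tube's axis.
- tube_end (a point): Middle of the end face of the fixed steel tube, inside the filter at the start, 12 mm from the filter's origin on its -y side. Tube 18 mm in diameter, level, its axis 110 mm above the bench. The filter is free of it after sliding about 45 mm; nothing else supports the filter.
- outlet: Fixed water outlet. Origin on the bench below the filter's starting middle; z up, y along the tube to the pillar. Cream pillar 60 x 60 mm, centre at y = +131 mm, 145 mm high, blue tap knob on it up to 171 mm, dark foot 110 x 90 mm. 70 mm of tube lie bare between blue ring and pillar (brass nut, 32 mm wide, on the last 8 mm).
- tray: Fixed open steel tray, 150 mm (x) by 200 mm (y) outside, walls 3 mm thick and 25 mm high. Origin under its middle on the bench.
- tray_in (a point): Middle of the tray's inner floor.
- dropper: Bystander: pale yellow dropper bottle with white nozzle, 48 mm in diameter, 122 mm high, upright. Origin under its middle.
- oil: Bystander: amber bottle with black cap, 40 mm in diameter, 85 mm high, upright. Origin under its middle.
- slidebox: Bystander: blue slide box 85 x 100 mm, 32 mm high. Origin under its middle.
- tub: Bystander: yellow waste tub with closed lid, 158 mm in diameter, 158 mm high. Origin under its middle.

How it is judged (in metres and radians):
On the way, in this order (a step that is already met when the one before it is completed fails the run):
1. the collet ring is pressed in (by more than 3 mm) with the filter still on the tube (value of joint collet above 0.003 m and distance between filter and tube_end below 0.02 m), for 0.05 s.
2. the filter is wholly off the tube and held by the fingers, clear of the bench (distance between filter and tube_end above 0.045 m and contact force between the fingers and filter above 1 N and height (world z) of filter above 0.06 m), for 0.1 s.
At the end, for the whole second after the job is handed in: The filter rests in the tray: its middle inside the tray's walls (within 60 mm along x and 85 mm along y of the tray's middle) and less than 45 mm above the tray's floor, at rest, its collet ring sprung back out (x of filter in the frame of tray_in between -0.06 and 0.06 m and y of filter in the frame of tray_in between -0.085 and 0.085 m and z of filter in the frame of tray_in below 0.045 m and contact force between filter and tray above 0.3 N and linear speed of filter below 0.03 m/s and angular speed of filter below 0.5 rad/s and value of joint collet below 0.002 m); the robot touches nothing.
It fails at once if the filter falls: moves faster than 0.7 m/s with no finger on it (a drop of about 25 mm) (linear speed of filter above 0.7 m/s and contact force between the fingers and filter below 0.05 N).
It fails at once if the filter comes down on the bench beside the tray (its middle lower than 45 mm while more than 90 mm along x or 115 mm along y from the tray's middle) (height (world z) of filter below 0.045 m and (x of filter in the frame of tray_in above 0.09 m or x of filter in the frame of tray_in below -0.09 m or y of filter in the frame of tray_in above 0.115 m or y of filter in the frame of tray_in below -0.115 m)).
It fails at once if a bystander is moved by more than 30 mm (distance of any of dropper, oil, slidebox, tub from where it was at the start of the episode above 0.03 m).
It also fails if it takes over 38 s, if anything falls off the work surface, if the arm or the gripper's body presses on something with over 40 N, if the wrist force passes 120 N, or if a joint passes its speed limit or range.

### The arm

A 6-joint arm with a two-finger parallel gripper is mounted at the origin on the work surface. World frame = base frame: x ahead of the robot, y to its left, z up, the work surface at z = 0. Lengths are in m, angles in degrees, forces in N, time in s.
With the tool pointing down it reaches from about 0.4 to 0.825 m from the base axis. Payload 7 kg.
Tool frame: the origin (TCP) lies between the finger pads; the fingertips stand 25 mm ahead of it and the grasp point (between the pads) lies 6 mm ahead of it; z points along the fingers, y is the line along which they close (so a half turn about z gives the same grasp; the last joint's range is limited). The gripper opens to 88 mm and grips with 3 to 60 N. Pads are 19 mm wide; open, the fingers measure 130 mm over their backs; the gripper's body (78 mm by 193 mm) begins 47 mm behind the grasp point.
Start: joints at [-57.175, 20.546, 0.682, 0, -70.136, -16.507], TCP at [0.19, -0.648, 0.252] pointing down, gripper open.
Joint ranges: [-176.03, 176.03], [-82.01, 121.73], [-58.28, 71.71], [-173.87, 95.51], [-174.79, -0.11], [-173.66, 173.66]. Speed limits (degrees/s): [136.94, 136.94, 172.46, 180, 180, 180].

### API

Orientations are given as [roll, pitch, yaw] about the fixed x, y, z axes, in that order (R = Rz(yaw) Ry(pitch) Rx(roll)).
In Python, from plant import ctrl, cams gives the robot as it stands (ctrl), with the cameras (cams).
- The arm moves only by the shell command python3 drive.py 'ROWS'. ROWS is a JSON list of rows, 1 to 8 of them, each of 5 numbers: dx, dy, dz in m, then a turn about the tool's z in degrees, then the finger opening in m; each row is the pose to reach, as a shift and turn from the pose commanded when the command began, along the tool's axes at that moment; what a row does not reach only later rows make up. A row lasts 1/8 s, in which the tool goes at most 0.0625 m and 10.7 degrees, less where a joint would pass 70% of its speed; a pose out of reach is approached as far as the arm can. The fingers move at their own pace and stop on an object; the grip force is fixed at half the most. Time passes only in rows, so rows that do not move let the fingers close. It prints the time, the measured TCP pose, the force, the opening and the grip force at its end.
- ctrl.get_obs(): the state, without advancing time (a new reading comes with each control period).
- cams.snapshot(name): name is "scene" or "top" or "wrist"; returns a dict with "frame" (420x560x3 uint8, red, green, blue), "z_map" (420x560 float32, m along the optical axis (not along the pixel's ray), 0 where there is no reading), "fovy" (degrees; the focal length in pixels is half the picture's height over the tangent of half this angle, whatever the lens; pixels are square), "cx", "cy" (the principal point, pixels), "R" (3x3) and "t" (3): a world point X has camera coordinates R X + t; the wrist camera has in their place "T_tool_cam" (4x4, takes a point from camera to tool coordinates, whose origin is the TCP and whose axes are the flange's). Camera axes: x right, y down, z forward; pixel columns grow to the right and rows downward; lengths in m; the calibration is good to about 2 mm. A picture is of the moment at which its call begins: read the wrist's pose just before it.
- ctrl.close_job(): hands the job in; it is judged then, once.
The state is a dict: "clock": time; "joint_pos": joint angles; "qvel": joint speeds; "tau": joint torques, N m; "tool_pos": TCP position; "orientation": TCP orientation; "force": force on the tool from outside, world axes, zero at the start; "moment": the same for the moment, N m; "opening": finger opening in m; "gripper_force": force on a finger pad.
Only numpy, scipy, OpenCV 4.12 (cv2) and the standard library are available. Lean on these libraries where they do the work, as an engineer would, in place of code of your own. Each camera call takes 0.05 s, during which the arm holds its last target. There are 200 camera calls.

## Working session

There is one attempt and no reset: what is moved stays moved. The work goes in short steps, Python scripts to look and compute and a shell command to move; the robot and the scene stay as the last step left them, time stands still between calls to the robot, and variables do not carry over. Pictures are saved under pics/ and viewed, at most 10 in all, crops included, and the job is handed in when it is done.

```bash
ls; mkdir -p pics
cat > h.py <<'E'
import numpy as np, cv2
from plant import ctrl, cams
from scipy.spatial.transform import Rotation as Ro
def snap(name,fn=None):
    o=ctrl.get_obs(); s=cams.snapshot(name)
    if fn: cv2.imwrite('pics/'+fn+'.png',s['frame'][:,:,::-1])
    f=s['frame'].shape[0]/2/np.tan(np.radians(s['fovy'])/2)
    if 'R' in s: R=np.array(s['R']).T; c=-R@np.array(s['t'])
    else:
        T=np.eye(4);T[:3,:3]=Ro.from_euler('xyz',o['orientation'],degrees=True).as_matrix();T[:3,3]=o['tool_pos']
        T=T@np.array(s['T_tool_cam']);R=T[:3,:3];c=T[:3,3]
    v,u=np.mgrid[:420,:560]
    d=np.stack([(u-s['cx'])/f,(v-s['cy'])/f,np.ones(u.shape)],-1)
    s['ray']=d@R.T; s['c']=c; s['P']=c+s['ray']*s['z_map'][...,None]
    s['hsv']=cv2.cvtColor(s['frame'],cv2.COLOR_RGB2HSV); return s
E
python3 - <<'E'
from h import *
print(ctrl.get_obs())
for n in('scene','top'):
    s=snap(n,n); print(n,s['c'],s['fovy'],(s['z_map']>0).mean())
E
```

```text
drive.py
pics
plant.py
{'clock': 0.0, 'joint_pos': array([-5.71760683e+01,  2.05914010e+01,  6.34441768e-01, -1.77086536e-02,
       -7.01346714e+01, -1.65058890e+01]), 'qvel': array([ 0.06118369, -0.1328073 , -0.01869038,  0.09751411, -0.10124929,
        0.00507653]), 'tau': array([ 1.24765243e-04, -5.82720459e+01,  2.93067491e+01,  6.99736297e+00,
        6.94264789e-03, -1.13018880e-04]), 'tool_pos': array([ 0.18949073, -0.64740903,  0.25063569]), 'orientation': array([ 1.79907415e+02, -1.00744658e-02, -1.63687980e+02]), 'force': array([ 0.07928592,  0.13140492, -0.0019253 ]), 'moment': array([-0.0295635 ,  0.00725273,  0.00267842]), 'gripper_force': 0.0, 'opening': 0.08758416750623181}
scene [1.1931982  0.1951257  0.61965049] 52.916872979598004 0.9959311224489796
top [ 0.44402181 -0.20236083  1.22286708] 49.598225205183596 0.9961649659863946
```

View pics/scene.png

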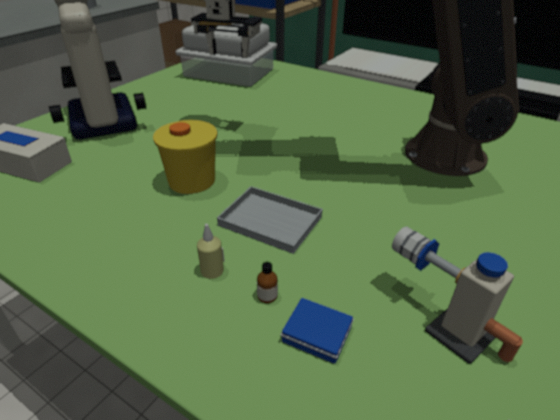

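View pics/top.png

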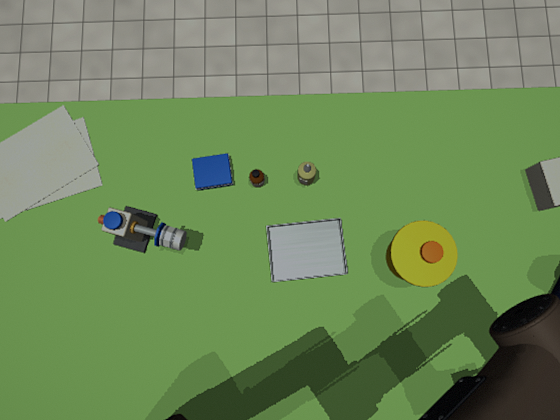

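The scene view shows the filter at about (408,242), with its blue ring at (428,252), the knob at (491,264) and the tray at (270,217). In the top view the filter is at (172,237), the ring at (161,234), the knob at (113,220) and the tray at (307,250).

Run:
```python
from h import *
def blobs(s,m,name,amin=15):
    n,l,st,c=cv2.connectedComponentsWithStats(m.astype(np.uint8))
    for i in range(1,n):
        if st[i,4]>amin:
            p=s['P'][l==i]; print(name,c[i].round(),st[i,4],'med',np.median(p,0).round(4),'lo',np.percentile(p,3,axis=0).round(3),'hi',np.percentile(p,97,axis=0).round(3))
for n in('scene','top'):
    s=snap(n); h=s['hsv']; P=s['P']; roi=(P[...,0]>.15)&(P[...,0]<1)&(P[...,1]<.3)&(P[...,1]>-.8)&(P[...,2]>-.02)&(P[...,2]<.3)
    print(n)
    blobs(s,roi&(h[...,0]>105)&(h[...,0]<128)&(h[...,1]>150)&(h[...,2]>50),'blue')
    blobs(s,roi&(h[...,1]<60)&(h[...,2]>90)&(P[...,2]>.08),'white hi')
    blobs(s,roi&(h[...,1]<70)&(h[...,2]>60)&(P[...,2]<.04)&(P[...,2]>-.01),'grey low',200)
    blobs(s,roi&(h[...,0]>5)&(h[...,0]<33)&(h[...,1]>80)&(P[...,2]>.01),'yel')
    for r in ([(230,i) for i in range(140,190,4)] if n=='top' else []): print(r,P[r].round(3))
```

```text
scene
blue [426. 254.] 242 med [0.6028 0.1107 0.1236] lo [0.572 0.104 0.09 ] hi [0.618 0.12  0.139]
blue [492. 264.] 521 med [0.627  0.2109 0.1705] lo [0.604 0.193 0.161] hi [0.64  0.228 0.172]
blue [318. 326.] 2269 med [0.7753 0.0013 0.0317] lo [ 0.733 -0.046  0.03 ] hi [0.812 0.045 0.034]
blue [309. 350.] 208 med [0.8118 0.0064 0.0107] lo [ 0.806 -0.04   0.005] hi [0.818 0.049 0.016]
white hi [208. 234.] 118 med [ 0.7565 -0.2526  0.1034] lo [ 0.749 -0.261  0.089] hi [ 0.762 -0.248  0.122]
white hi [410. 239.] 500 med [0.591  0.0785 0.1317] lo [0.57  0.053 0.119] hi [0.606 0.103 0.136]
white hi [444. 262.] 226 med [0.6015 0.1431 0.1177] lo [0.588 0.116 0.114] hi [0.612 0.169 0.12 ]
white hi [489. 280.] 532 med [0.6365 0.2207 0.1445] lo [0.603 0.179 0.141] hi [0.652 0.243 0.146]
grey low [272. 217.] 3470 med [ 0.5435 -0.2528  0.0031] lo [ 0.473 -0.351  0.   ] hi [ 0.624 -0.15   0.025]
grey low [267. 294.] 214 med [ 0.7623 -0.1132  0.0269] lo [ 0.743 -0.135  0.012] hi [ 0.767 -0.104  0.039]
grey low [321. 343.] 257 med [0.809  0.0312 0.0228] lo [ 0.728 -0.045  0.003] hi [0.819 0.053 0
[... 1765 characters left out ...]
082]
yel [100. 219.] 43 med [0.6371 0.2826 0.0607] lo [0.626 0.278 0.052] hi [0.648 0.291 0.065]
yel [133. 227.] 68 med [0.6067 0.1784 0.1221] lo [0.592 0.172 0.098] hi [0.621 0.185 0.127]
yel [422. 254.] 3593 med [ 0.5201 -0.5193  0.1428] lo [ 0.455 -0.59   0.095] hi [ 0.589 -0.454  0.16 ]
(230, 140) [0.597 0.16  0.119]
(230, 144) [0.597 0.148 0.123]
(230, 148) [0.597 0.14  0.118]
(230, 152) [0.597 0.13  0.118]
(230, 156) [0.594 0.115 0.137]
(230, 160) [0.596 0.109 0.123]
(230, 164) [0.594 0.097 0.132]
(230, 168) [0.594 0.086 0.134]
(230, 172) [0.594 0.077 0.132]
(230, 176) [0.594 0.069 0.124]
(230, 180) [0.595 0.06  0.121]
(230, 184) [ 0.444 -0.202  1.223]
(230, 188) [ 0.611  0.067 -0.   ]
```

```bash
python3 drive.py '[[-0.29,0.296,0,17,0.088],[-0.29,0.296,0,34,0.088],[-0.579,0.592,0,34,0.088],[-0.579,0.592,0,34,0.088],[-0.579,0.592,0,34,0.088],[-0.579,0.592,0,34,0.088],[-0.579,0.592,0,34,0.088],[-0.579,0.592,0,34,0.088]]'
cat >> h.py <<'E'
def to(x,y,z,yaw):
    o=ctrl.get_obs(); R=Ro.from_euler('xyz',o['orientation'],degrees=True).as_matrix()
    print('now',o['clock'],o['tool_pos'].round(4),o['orientation'].round(2),'rows',(R.T@(np.array([x,y,z])-o['tool_pos'])).round(4),'turn',(o['orientation'][2]-yaw+180)%360-180)
E
python3 -c "
from h import *
to(.579,.083,.25,162.8)"
```

```text
clock: 1.2
tool_pos: [0.4218, -0.2118, 0.252]
orientation: [180.0, 0.1, 162.3]
force: [1.5, -0.9, -0.1]
opening: 0.0874
gripper_force: 0.0
now 1.2 [ 0.4218 -0.2118  0.252 ] [1.7999e+02 5.0000e-02 1.6232e+02] rows [-0.0602  0.3286  0.0021] turn -0.47599406913744247
```

```bash
python3 drive.py '[[-0.06,0.329,0,0,0.088],[-0.06,0.329,0,0,0.088],[-0.06,0.329,0,0,0.088],[-0.06,0.329,0,0,0.088],[-0.06,0.329,0,0,0.088],[-0.06,0.329,0,0,0.088],[-0.06,0.329,0,0,0.088]]'
python3 - <<'E'
from h import *
s=snap('wrist','w1'); print(s['c'],s['ray'][210,280]); to(.579,.083,.25,162.8)
E
```

```text
clock: 2.08
tool_pos: [0.5785, 0.0827, 0.2509]
orientation: [-180.0, -0.1, 162.4]
force: [-0.9, -0.1, -0.3]
opening: 0.0876
gripper_force: 0.0
[0.50185862 0.10645876 0.38397667] [ 0.26923072 -0.09120824 -0.95887424]
now 2.125 [0.578  0.0817 0.2511] [-1.7995e+02 -6.0000e-02  1.6236e+02] rows [-0.0005  0.0016  0.0011] turn -0.4364607670277678
```

View pics/w1.png

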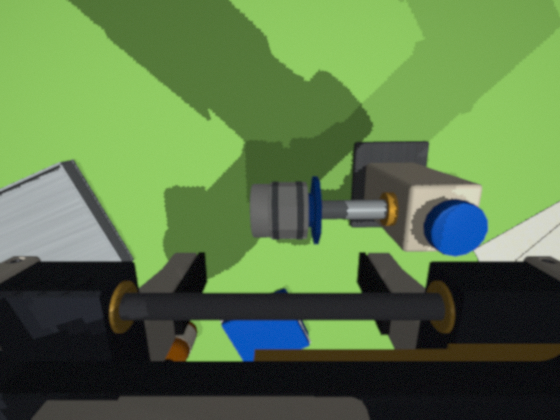

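The wrist view shows the housing at columns 250–310 and rows 180–240, the ring at columns 310–322, and the bare tube at (355,210). The fingers straddle the filter at columns 200 and 360.

Run:
```python
from h import *
s=snap('wrist'); h=s['hsv']; P=s['P']
v,u=np.mgrid[:420,:560]
z=P[...,2]
filt=(u>235)&(u<308)&(v>150)&(v<255)&(z>.1)&(z<.15)
ring=(u>300)&(u<335)&(v>150)&(v<255)&(h[...,0]>100)&(h[...,0]<130)&(h[...,1]>120)
tube=(u>326)&(u<382)&(v>190)&(v<230)&(z>.1)&(z<.13)
knob=(u>410)&(u<500)&(v>190)&(z>.165)&(h[...,0]>100)&(h[...,0]<130)
p=P[tube]; 
# ridge: per 5mm col slab take mid of edges from tube mask, cast to z=.11 plane
pts=[]
for c in range(330,380,4):
    r=np.where(tube[:,c])[0]
    if len(r)<5: continue
    e=[s['c']+s['ray'][q,c]*((.11-s['c'][2])/s['ray'][q,c,2]) for q in(r[0],r[-1])]
    pts.append(np.mean(e,0)[:2])
pts=np.array(pts); print('tube silhouette mid',pts[0],pts[-1])
d=np.linalg.svd(pts-pts.mean(0))[2][0]; d*=np.sign(d[1]); 
k=np.median(P[knob],0); a=np.percentile
print('d silh',d,'knob',k, 'tube top z',a(p[:,2],90))
f=P[filt];print('housing z hi',a(f[:,2],[50,90,98]))
top=f[f[:,2]>.131]; print('top facet mid',top.mean(0), 'cent knob dir',(k-top.mean(0))[:2]/np.linalg.norm((k-top.mean(0))[:2]))
d=(k[:2]-pts.mean(0)); d/=np.linalg.norm(d); n=np.array([-d[1],d[0]]); print('d',d,'yaw',180-np.degrees(np.arctan2(d[0],d[1])))
o=pts.mean(0)
for nm,m in(('housing',filt),('ring',ring),('tube',tube),('knob',knob)):
    q=P[m]; al=(q[:,:2]-o)@d; la=(q[:,:2]-o)@n
    print(nm,m.sum(),'along',a(al,[1,50,99]).round(4),'lat',a(la,[1,50,99]).round(4),'z',a(q[:,2],[2,50,99]).round(4))
print('o',o)
```

```text
tube silhouette mid [0.59274762 0.12442811] [0.60552957 0.16795471]
d silh [0.29436416 0.95569333] knob [0.56842207 0.13780568 0.31430599] tube top z 0.11903752518019964
housing z hi [0.13161735 0.13487269 0.13569705]
top facet mid [0.57751612 0.07946522 0.13382374] cent knob dir [-0.1540191   0.98806787]
d [-0.96291603 -0.26980126] yaw 285.65244106807523
housing 3125 along [0.0089 0.0432 0.0688] lat [0.0275 0.0562 0.086 ] z [0.1087 0.1316 0.1359]
ring 634 along [-0.0009  0.0272  0.0454] lat [0.0134 0.0282 0.0442] z [0.1026 0.1281 0.1408]
tube 1044 along [-0.0167  0.0027  0.0197] lat [-0.0228  0.0002  0.0238] z [0.1096 0.1175 0.1199]
knob 8577 along [-0.0522  0.0334  0.0428] lat [-0.0736 -0.0019  0.0213] z [0.1685 0.3143 0.3354]
o [0.5987348  0.14629906]
```

Run:
```python
from h import *
d=np.array([.2944,.9557]);n=np.array([-d[1],d[0]]);o=np.array([.5987,.1463]);a=np.percentile
for nm in('wrist','top','scene'):
    s=snap(nm);P=s['P'];h=s['hsv'];al=(P[...,:2]-o)@d;la=(P[...,:2]-o)@n;z=P[...,2]
    near=(abs(la)<.04)&(al>-.13)&(al<.0)&(z>.085)&(z<.145)
    blue=(h[...,0]>100)&(h[...,0]<130)&(h[...,1]>120)
    for t,m in(('ring',near&blue),('ringtop',near&blue&(z>.133)),('hous',near&~blue&(al<-.03)),('houstop',near&~blue&(al<-.03)&(z>.1335))):
        if m.sum()>5: print(nm,t,m.sum(),'along',a(al[m],[1,50,99]).round(4),'lat',a(la[m],[1,50,99]).round(4),'z',a(z[m],[2,50,99]).round(4))
```

```text
wrist ring 649 along [-0.0426 -0.0382 -0.0339] lat [-0.0241  0.007   0.0297] z [0.1032 0.1281 0.1404]
wrist ringtop 245 along [-0.0385 -0.0364 -0.0337] lat [-0.0173  0.0027  0.0184] z [0.1335 0.1386 0.1405]
wrist hous 3348 along [-0.0947 -0.068  -0.0338] lat [-0.0255  0.0064  0.0254] z [0.1038 0.1313 0.1361]
wrist houstop 1191 along [-0.0941 -0.0661 -0.0337] lat [-0.0118 -0.0002  0.0113] z [0.1335 0.1345 0.139 ]
scene ring 282 along [-0.0374 -0.0329 -0.0316] lat [-0.0317 -0.0129  0.0231] z [0.0868 0.1217 0.1399]
scene ringtop 57 along [-0.0371 -0.0335 -0.0319] lat [-0.0189 -0.0058  0.0115] z [0.1333 0.1376 0.1403]
scene hous 898 along [-0.0932 -0.0634 -0.0314] lat [-0.029  -0.0184  0.0263] z [0.098  0.1252 0.1361]
scene houstop 193 along [-0.0925 -0.064  -0.0343] lat [-0.0152 -0.0026  0.0102] z [0.1336 0.1346 0.1398]
```

```bash
python3 -c "
from h import *
to(.5799,.0851,.1475,162.9)"
```

```text
now 2.325 [0.5779 0.0804 0.252 ] [1.7999e+02 1.0000e-02 1.6225e+02] rows [-0.0004  0.005   0.1045] turn -0.6505601860776551
```

```bash
python3 drive.py '[[0,0.004,0.05,-0.5,0.088],[0,0.004,0.08,-0.5,0.088],[0,0.004,0.095,-0.5,0.088],[0,0.004,0.095,-0.5,0.088],[0,0.004,0.095,-0.5,0.088]]'
python3 - <<'E'
from h import *
s=snap('wrist','w2'); to(.5799,.0851,.1475,162.9)
s=snap('scene'); cv2.imwrite('pics/s2.png',cv2.resize(s['frame'][190:330,350:540,::-1],None,fx=3,fy=3)); to(.5799,.0851,.1475,162.9)
E
```

```text
clock: 2.95
tool_pos: [0.5804, 0.0854, 0.1581]
orientation: [179.9, 0.1, 162.8]
force: [0.1, 0.8, -0.4]
opening: 0.0877
gripper_force: 0.0
now 3.0 [0.5804 0.0855 0.1581] [1.7992e+02 1.1000e-01 1.6282e+02] rows [ 0.0004 -0.0005  0.0106] turn -0.08211868109850684
now 3.05 [0.5803 0.0855 0.158 ] [1.7992e+02 1.0000e-01 1.6282e+02] rows [ 0.0003 -0.0005  0.0105] turn -0.07944970552426867
```

View pics/s2.png

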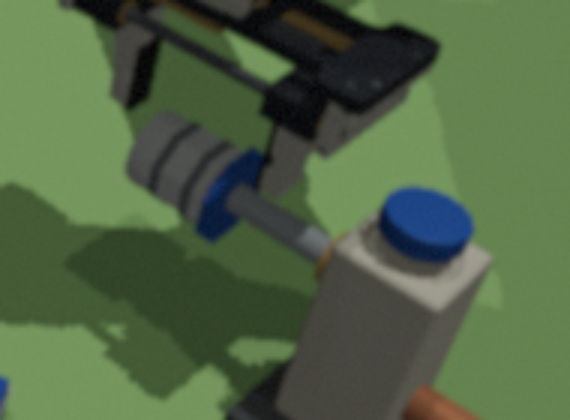

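View pics/w2.png

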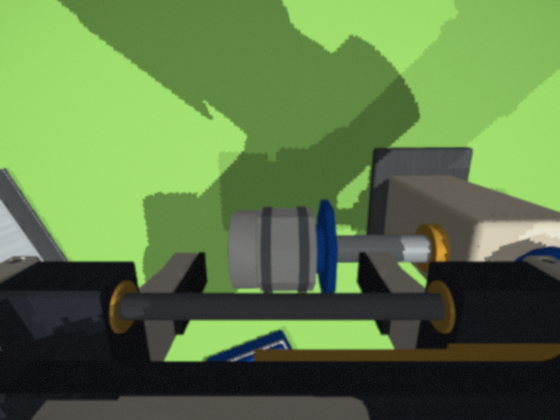

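In the crop the right finger sits behind the ring (about (285,165)) and the left finger is beyond the back face (about (135,80)). The wrist view shows housing and ring (columns 230–337) centred between fingers at columns 205 and 360. I'll descend the last 10 mm and close.

```bash
python3 drive.py '[[0,0,0.0105,0,0.088],[0,0,0.0105,0,0.088],[0,0,0.0105,0,0.05],[0,0,0.0105,0,0.04],[0,0,0.0105,0,0.04],[0,0,0.0105,0,0.04],[0,0,0.0105,0,0.04]]'
python3 -c "
from h import *
o=ctrl.get_obs();print(o['tool_pos'],o['opening'],o['gripper_force'],o['force'],o['moment'])"
```

```text
clock: 3.92
tool_pos: [0.5793, 0.0845, 0.1463]
orientation: [-179.9, -0.0, 162.8]
force: [-0.9, -5.9, 3.6]
opening: 0.0557
gripper_force: 30.0
[0.57926145 0.08453523 0.14634173] 0.05568832879373706 29.993684235960245 [-0.93576969 -5.87472584  3.60192102] [-1.96758988  0.43503196 -0.01936563]
```

The opening of 55.7 mm matches 56 mm with the ring in, so I'll pull along tool −y.

```bash
python3 drive.py '[[0,0,0,0,0.04],[0,-0.015,0,0,0.04],[0,-0.03,0,0,0.04],[0,-0.045,0,0,0.04],[0,-0.06,0,0,0.04],[0,-0.08,0,0,0.04],[0,-0.09,0,0,0.04],[0,-0.09,0,0,0.04]]'
python3 - <<'E'
from h import *
s=snap('wrist','w3'); to(.552,-.24,.15,162.8)
E
```

```text
clock: 4.92
tool_pos: [0.5527, -0.0016, 0.1461]
orientation: [-180.0, -0.0, 162.7]
force: [1.0, 0.1, -2.3]
opening: 0.0554
gripper_force: 30.0
now 4.975 [ 0.553  -0.001   0.1462] [1.7999e+02 1.0000e-02 1.6277e+02] rows [-0.0698 -0.2286 -0.0038] turn -0.026301959265879304
```

View pics/w3.png

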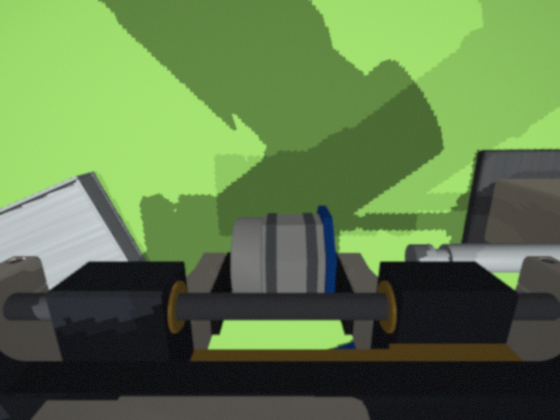

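The filter is off and held between the fingers (columns 232–338), and the tube end stands clear at (415,255). Next I'll carry it over the tray.

```bash
python3 drive.py '[[-0.008,-0.03,-0.01,0,0.04],[-0.018,-0.065,-0.01,0,0.04],[-0.03,-0.105,-0.01,0,0.04],[-0.044,-0.15,-0.01,0,0.04],[-0.056,-0.19,-0.01,0,0.04],[-0.066,-0.22,-0.01,0,0.04],[-0.072,-0.235,-0.01,0,0.04],[-0.072,-0.235,-0.01,0,0.04]]'
python3 - <<'E'
from h import *
to(.549,-.248,.07,162.8)
for nm in('scene','top','wrist'):
    s=snap(nm,'c_'+nm); P=s['P'];z=P[...,2];h=s['hsv']; o=ctrl.get_obs()
    r=np.linalg.norm(P[...,:2]-o['tool_pos'][:2],axis=-1)
    blue=(h[...,0]>100)&(h[...,0]<130)&(h[...,1]>120)&(r<.07)&(z>.05)
    if blue.sum()>5: print(nm,'ring z min/max',blue.sum(),np.percentile(z[blue],[1,99]),np.median(P[blue],0))
    fl=(abs(z)<.03)&(h[...,1]<70)&(abs(P[...,0]-.549)<.06)&(abs(P[...,1]+.25)<.085)
    print(nm,'floor z',fl.sum(),np.median(z[fl]) if fl.any() else None)
E
```

```text
clock: 5.98
tool_pos: [0.5526, -0.2469, 0.1558]
orientation: [180.0, -0.0, 162.8]
force: [-1.0, 0.9, -2.9]
opening: 0.055
gripper_force: 30.0
now 5.975 [ 0.5526 -0.2469  0.1558] [ 1.8000e+02 -1.0000e-02  1.6276e+02] rows [ 0.0031 -0.0021  0.0858] turn -0.04395282997592176
scene ring z min/max 288 [0.09271531 0.40610103] [ 0.57538439 -0.22473123  0.11767669]
scene floor z 2070 0.0025820714326174055
top ring z min/max 10 [0.13301814 0.38691886] [ 0.50937134 -0.22814904  0.37518329]
top floor z 928 0.003580445256205267
wrist ring z min/max 1524 [0.11040742 0.2393967 ] [ 0.53928797 -0.21844679  0.14883658]
wrist floor z 15323 0.002859133825255933
```

View pics/c_scene.png

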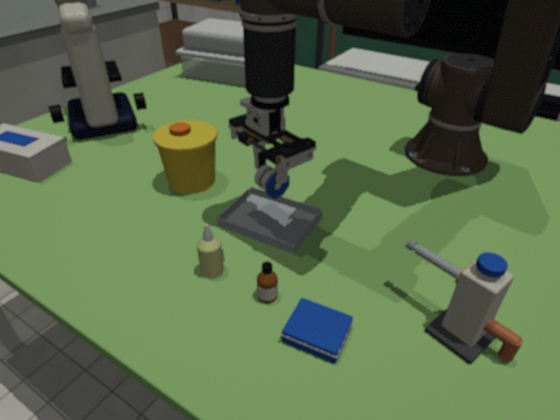

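The scene view shows the filter held above the tray, with the ring at (278,186). Its lower edge is about 0.09 m high and the tray floor is at 0.003 m. I'll lower it most of the way and then step down onto the floor.

```bash
python3 drive.py '[[0.002,0,0.025,0,0.04],[0.002,0,0.05,0,0.04],[0.002,0,0.07,0,0.04],[0.002,0,0.08,0,0.04],[0.002,0,0.082,0,0.04],[0.002,0,0.082,0,0.04]]'
python3 drive.py '[[0,0,0.002,0,0.04],[0,0,0.002,0,0.04],[0,0,0.002,0,0.04]]'
```

```text
clock: 6.88
tool_pos: [0.5509, -0.2457, 0.0748]
orientation: [180.0, 0.1, 162.8]
force: [0.3, -0.5, -1.6]
opening: 0.0558
gripper_force: 30.0
clock: 7.25
tool_pos: [0.5505, -0.2459, 0.0724]
orientation: [180.0, 0.0, 162.8]
force: [0.3, 0.1, -3.4]
opening: 0.0556
gripper_force: 30.0
```

```bash
python3 drive.py '[[0,0,0.0015,0,0.04],[0,0,0.0015,0,0.04],[0,0,0.0015,0,0.04]]';python3 drive.py '[[0,0,0.0015,0,0.04],[0,0,0.0015,0,0.04],[0,0,0.0015,0,0.04]]'
```

```text
clock: 7.62
tool_pos: [0.5504, -0.2459, 0.0706]
orientation: [-180.0, -0.0, 162.8]
force: [0.6, 0.0, -2.5]
opening: 0.0551
gripper_force: 30.0
clock: 8.0
tool_pos: [0.5507, -0.2459, 0.0698]
orientation: [-180.0, 0.1, 162.8]
force: [-1.5, 1.1, 5.5]
opening: 0.0554
gripper_force: 30.0
```

The force rose from about −2.5 to +5.5 N, so the filter is on the floor at the expected height. I'll open.

```bash
python3 drive.py '[[0,0,0,0,0.058],[0,0,0,0,0.064],[0,0,0,0,0.088],[0,0,0,0,0.088],[0,0,0,0,0.088],[0,0,0,0,0.088]]'
python3 - <<'E'
from h import *
snap('wrist','w4')
E
```

```text
clock: 8.75
tool_pos: [0.5505, -0.2457, 0.069]
orientation: [180.0, -0.0, 162.8]
force: [0.9, -0.2, -0.3]
opening: 0.0875
gripper_force: 0.0
```

View pics/w4.png

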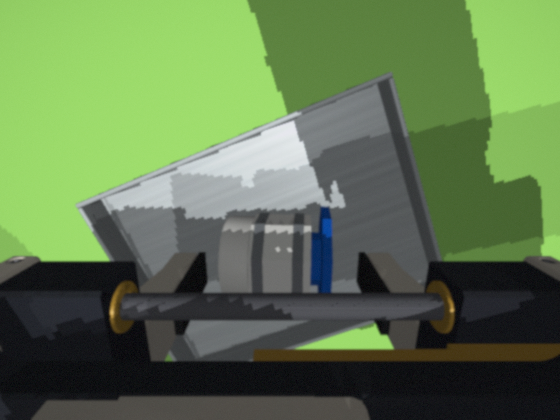

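The filter lies in the tray (columns 220–332), its ring has sprung back out, and both fingers are clear of it. I'll retreat straight up.

```bash
python3 drive.py '[[0,0,-0.02,0,0.088],[0,0,-0.06,0,0.088],[0,0,-0.11,0,0.088],[0,0,-0.15,0,0.088],[0,0,-0.15,0,0.088],[0,0,-0.15,0,0.088]]'
python3 - <<'E'
from h import *
s=snap('scene','end'); P=s['P'];h=s['hsv'];z=P[...,2]
b=(h[...,0]>100)&(h[...,0]<130)&(h[...,1]>120)&(abs(P[...,0]-.55)<.07)&(abs(P[...,1]+.25)<.1)&(z<.1)&(z>0)
print(b.sum(),np.median(P[b],0),np.percentile(z[b],[2,98]))
E
```

```text
clock: 9.55
tool_pos: [0.5501, -0.2456, 0.2188]
orientation: [180.0, -0.0, 162.8]
force: [-0.1, 0.3, 0.1]
opening: 0.0876
gripper_force: 0.0
351 [ 0.56184289 -0.22059755  0.03520398] [0.00755543 0.06259025]
```

View pics/end.png

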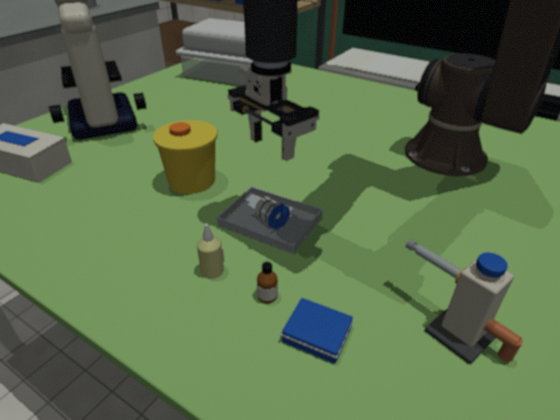

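The filter rests in the tray at (268,212), the gripper is clear above it, and the bystanders are where they were.

```bash
python3 -c "
from plant import ctrl, cams
print(ctrl.close_job())"
```

```text
the job is handed in; nothing more can be done
None
```

The filter was released, pulled straight off the tube and laid in the steel tray with its ring sprung back out, the bystanders look unmoved in the final image, and the job was handed in at about 9.6 s; no verdict was returned.

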